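Reset the sprung glass clamp to its middle stop

TASK

The sprung jaw of the glass clamp is latched wide open; it is wanted at the middle stop for narrow border glass. Press the red trip pad down with a fingertip until the jaw has sprung fully shut and let the pad up, then push the jaw's orange plate back just past the middle notch (not as far as the wide one) and draw your finger back, so that the jaw springs back onto the stop pin and stays latched at the middle. Use light fingertip pushes only: do not pinch the plate or pick anything up, and leave the things lying around where they are.

Things in the scene. Friction and masses are not known exactly. Their poses are not given: they have to be found in the camera images.
- clamp: fixed grey base of the glass clamp, 280x96x12 mm. Origin at the centre of its underside on the worktop; +x along the base, the way the jaw opens; z up. Low fence (top 26 mm up) at x = -0.136 to -0.124. Two dark cheeks (x = 0.023 to 0.041, y = +-0.024, top 48 mm up) carry the trip lever. Marks on the base at y = +-0.038 for the jaw's front face: white = shut, yellow = middle, white = wide
- jaw (a joint): jaw travel along the clamp's +x, m: 0 shut, 0.024 middle notch, 0.048 wide notch (start), 0.056 end stop. A spring (4 N shut, 8 N open) drives it to 0. Pushed open, its saw teeth lift the sprung stop pin by themselves; the pin drops behind a tooth as travel passes its notch. Let go between 0.027 and 0.047 it returns and latches at 0.024; pushed past 0.048 it latches wide and must be tripped again
- push_face (a point): middle of the front (facing the clamp's -x) of the jaw's upright orange plate, 60 mm above the worktop; moves with the jaw. Push here towards the clamp's +x. The plate is 90 mm wide (along y), 13 mm thick, from 25 to 77 mm above the worktop, black behind with a narrow rib; never touch front and back at once. The space in front of it is free above the 26 mm high fence
- trip_lever (a joint): angle of the sprung trip lever, rad: 0 at rest, stop pin down; grows as the red pad is pressed down, to 0.30 at its stop. From about 0.20 (pad 7.5 mm down) the pin clears the teeth and the jaw springs shut within half a second if the pad is kept down; let up early, the pin can catch the middle tooth. Takes about 3 to 9 N
- trip_top (a point): centre of the top of the red trip pad (26 mm along the clamp's x, 30 mm along y), 55 mm above the worktop at rest, at x = -0.005, y = 0 of the clamp. Press straight down, full travel about 11 mm; it springs up again. With the jaw wide open, the plate's rib stands 40 mm away on the -x side
- flux_pot: small brown pot with a green lid, 52 mm across, 30 mm high; bystander, leave alone; origin at the centre of its underside
- pin_tub: clear tub of pins, 52 mm across, 26 mm high; bystander, leave alone; origin at the centre of its underside
- oil_dropper: small standing bottle with a red pointed cap, 29 mm across, 90 mm high; bystander, leave alone; origin at the centre of its underside
- glass_cutter: dark pencil-shaped glass cutter lying down, 141 mm long, 13 mm thick; bystander, leave alone; origin at the centre of its underside
- foil_tin: grey box with a red lid, 90x122x26 mm; bystander, leave alone; origin at the centre of its underside
- running_pliers: red-handled pliers lying flat, 63x178x13 mm; bystander, leave alone; origin at the centre of its underside
- layout_block: wooden block, 38x85x24 mm; bystander, leave alone; origin at the centre of its underside

How it is judged:
By the outcome, as a careful person would: the job done as asked, in the order asked, and still so for the second after the job is handed in, with the robot touching nothing.
It also fails if it takes over 42 s, if anything falls off the work surface, if the arm or the gripper's body presses on something with over 40 N, if the wrist force passes 120 N, or if a joint passes its speed limit or range.

ROBOT

A 6-joint arm with a two-finger parallel gripper is mounted at the origin on a cart in front of the work surface, level with it; the furniture and walls round the work are solid. World frame = base frame: x ahead of the robot, y to its left, z up, the work surface at z = 0. Lengths are in mm, angles in rad, forces in N, time in s.
With the tool pointing down it reaches from about 350 to 775 mm from the base axis. Payload 7.3 kg.
Tool frame: the origin (TCP) lies at the centre of the arm's flange, where the gripper is bolted on; the fingertips stand 178 mm ahead of it and the grasp point (between the pads) lies 159 mm ahead of it; z points along the fingers, y is the direction in which the jaws open and shut (so a half turn about z gives the same grasp; the last joint's range is limited). The gripper opens to 92 mm and grips with 3 to 60 N. Pads are 19 mm wide; open, the fingers measure 130 mm over their backs; the gripper's body (75 mm by 190 mm) begins 47 mm behind the grasp point.
Start: joints at [-1.359, 0.342, 1.524, -0, 1.275, -0.146], TCP at [183.882, -491.747, 404.741] pointing down, gripper open.
Joint ranges: [-2.53, 2.53], [-0.77, 2.02], [0.04, 2.7], [-1, 4.14], [0.28, 2.66], [-3.11, 3.11]. Speed limits (rad/s): [2.57, 2.57, 3.14, 3.14, 3.14, 3.14].

INTERFACE

Orientations are given as [roll, pitch, yaw] about the fixed x, y, z axes, in that order (R = Rz(yaw) Ry(pitch) Rx(roll)).
In Python, from plant import status, viewer, ticket gives the robot as it stands.
- The arm moves only by the tool play_rows, never from a script. Its argument "commands" is a list of rows, each an object with "offset": the shift along the tool's x, y, z in m, a list of three; "twist": the turn about the tool's z in degrees. A call has 1 to 5 rows; each row shifts and turns the commanded pose from where the row before left it, along the tool's axes as they then stand; what a row does not reach is not made up. A row lasts 1/10 s, in which the tool goes at most 50 mm and 8.59 degrees, less where a joint would pass 70% of its speed; a pose out of reach is approached as far as the arm can. A call with a gripper value outside its range is refused whole. "jaw" is the closure in counts, from 0 (fully open) to 255 (shut), set as the call begins (left out, the last holds). The fingers move at their own pace and stop on an object; the grip force is fixed at half the most. Time passes only in rows, so rows that do not move let the fingers close. It gives the time, the measured TCP pose, the force and the opening at its end, in the units of the state.
- status.get_obs(): the state, without advancing time (a new reading comes with each control period).
- viewer.capture(name): name is "scene" or "top"; returns the picture (400x640x3 uint8, red, green, blue); there is no depth.
- viewer.camera_params(name): a dict with "fov_y" (degrees; the focal length in pixels is half the picture's height over the tangent of half this angle, whatever the lens; pixels are square), "cx", "cy" (the principal point, pixels), "rvec" (rotation vector, rad) and "tvec" (3), from world to camera coordinates, as OpenCV has them. Camera axes: x right, y down, z forward; pixel columns grow to the right and rows downward; lengths in mm; the calibration is good to about 2 mm. A picture is of the moment at which its call begins. camera_params takes no time and is no camera call.
- ticket.close_job(): hands the job in, once; it reports no verdict.
The state is a dict: "time": time; "joint_positions": joint angles; "dq": joint speeds; "tau": joint torques, N m; "tool_pos": TCP position; "tcp_rot": TCP orientation; "contact_force": force on the tool from outside, world axes, zero at the start; "moment": the same for the moment, N m; "grip_width": finger opening in mm.
Only numpy, scipy, OpenCV 4.12 (cv2) and the standard library are available. Lean on these libraries where they do the work, as an engineer would, in place of code of your own. Each camera call takes 0.05 s, during which the arm holds its last target.

## Working session

There is one attempt and no reset: what is moved stays moved. The work goes in short steps, Python scripts to look and compute and a tool call to move; the robot and the scene stay as the last step left them, time stands still between calls to the robot, and variables do not carry over. Pictures are saved under pics/ and viewed, and the job is handed in when it is done.

Besides the shell and the picture viewer there is one more tool, called after "Emit:" as name(argument=value, ...), one argument or row to a line, values as JSON. play_rows: Moves the arm, as the interface text tells. Its arguments: {"type":"object","properties":{"commands":{"type":"array"},"jaw":{"type":"number"}},"required":["commands"]}

```bash
mkdir -p pics; ls
python3 - <<'E'
from plant import status, viewer
import cv2
for n in("scene","top"):
    im=viewer.capture(n); cv2.imwrite(f"pics/{n}0.png",im[:,:,::-1]); print(n,viewer.camera_params(n))
print(status.get_obs())
E
```

```text
pics
scene {'fov_y': 44.1731910940152, 'cx': 315.7918583474057, 'cy': 197.89825885714913, 'rvec': array([ 0.71760569, -2.37352193,  1.4275288 ]), 'tvec': array([ 467.88641441,  187.38098053, 1127.32300988])}
top {'fov_y': 45.005947942948666, 'cx': 317.2322407923055, 'cy': 192.96585987026793, 'rvec': array([ 2.13650157, -2.15711603,  0.15203129]), 'tvec': array([  42.57447634,  562.72678651, 1333.78619897])}
{'time': 0.1, 'joint_positions': array([-1.35900222e+00,  3.42661698e-01,  1.52492690e+00, -2.25149662e-05,
        1.27540718e+00, -1.45986976e-01]), 'dq': array([ 0.0002129 , -0.00203964, -0.00218987, -0.00133314, -0.00105163,
        0.00038797]), 'tau': array([ 1.77691065e-03, -4.32003057e+01, -2.44695425e+01,  7.19498796e-02,
        5.25941479e-02, -5.57424221e-05]), 'tool_pos': array([ 183.85182909, -491.62575618,  404.10791123]), 'tcp_rot': array([-3.14020132e+00, -1.82809714e-04,  3.57787521e-01]), 'contact_force': array([ 0.41753687, -0.58932848, -0.16172044]), 'moment': array([-0.04621741, -0.06950425, -0.00111838]), 'grip_width': 91.66842285585102}
```

View pics/scene0.png

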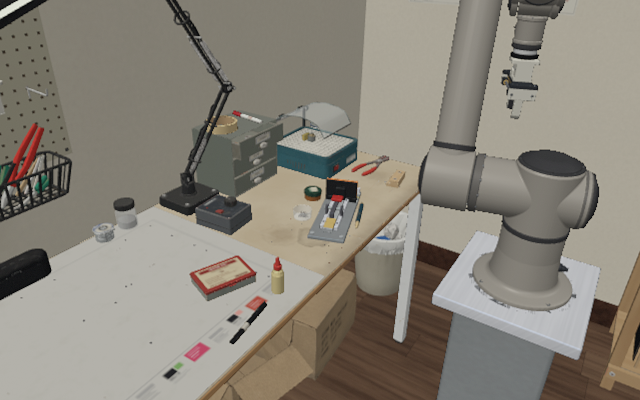

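View pics/top0.png

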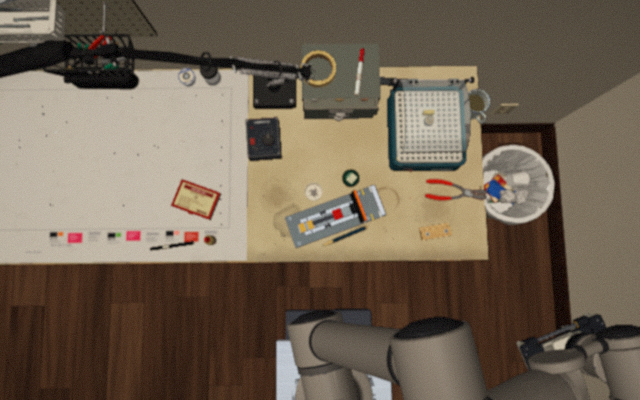

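Run:
```python
import cv2
a=cv2.imread("pics/top0.png")[160:270,265:445]; cv2.imwrite("pics/tz.png",cv2.resize(a,None,fx=4.4,fy=4.4,interpolation=2))
a=cv2.imread("pics/scene0.png")[160:260,280:420]; cv2.imwrite("pics/sz.png",cv2.resize(a,None,fx=5.7,fy=5.7,interpolation=2))
```

```text
(no output)
```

View pics/tz.png

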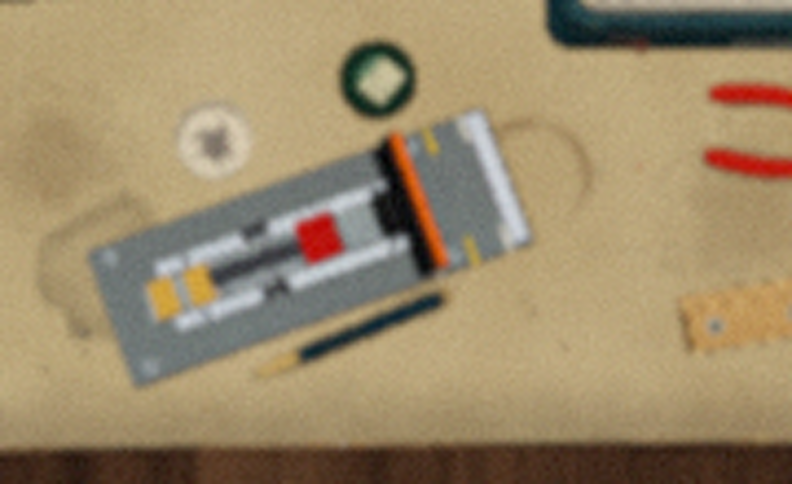

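View pics/sz.png

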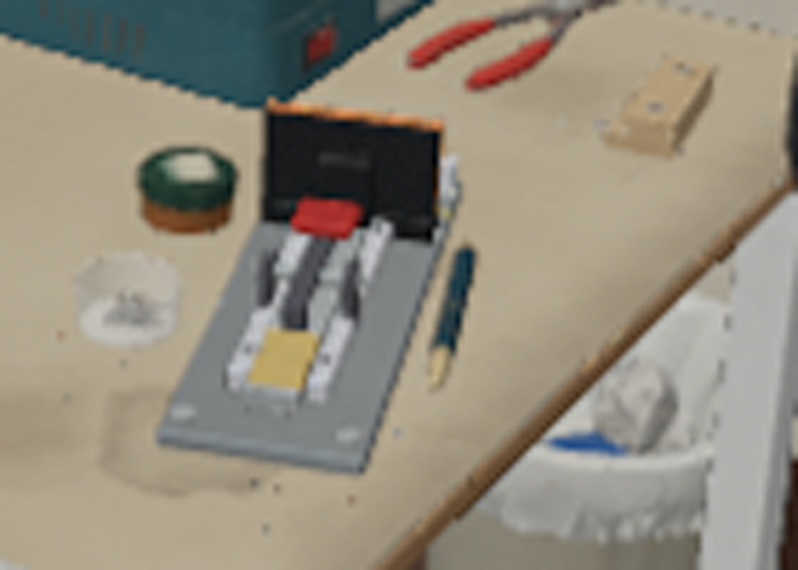

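```bash
cat > h.py <<'E'
import numpy as np,cv2
from plant import viewer
def cam(n):
    p=viewer.camera_params(n);R=cv2.Rodrigues(p['rvec'])[0];f=200/np.tan(np.radians(p['fov_y']/2))
    return R,np.array(p['tvec']),f,p['cx'],p['cy']
def ray(n,u,v,z):
    R,t,f,cx,cy=cam(n);d=R.T@[(u-cx)/f,(v-cy)/f,1];c=-R.T@t
    return c+d*(z-c[2])/d[2]
def proj(n,P):
    R,t,f,cx,cy=cam(n);q=R@np.asarray(P)+t
    return np.array([f*q[0]/q[2]+cx,f*q[1]/q[2]+cy])
def masks(n,im,box=None):
    # im BGR ; returns red, orange
    h=cv2.cvtColor(im,cv2.COLOR_BGR2HSV).astype(int);H,S,V=h[...,0],h[...,1],h[...,2]
    red=((H<5)|(H>172))&(S>170)&(V>110); org=(H>=5)&(H<14)&(S>190)&(V>150)
    b=np.zeros(H.shape,bool);x0,y0,x1,y1=box;b[y0:y1,x0:x1]=1
    return red&b,org&b
E
python3 - <<'E'
from h import *
for n,box in(("top",(280,175,400,250)),("scene",(290,170,375,250))):
    im=cv2.imread(f"pics/{n}0.png")
    r,o=masks(n,im,box)
    for nm,m,z in(("red",r,55),("org",o,77)):
        v,u=np.nonzero(m); print(n,nm,len(u),u.mean(),v.mean(),ray(n,u.mean(),v.mean(),z).round(1))
        mr=cv2.minAreaRect(np.c_[u,v].astype(np.float32));print(mr)
# corners in top zoom
c=[ray("top",265+a/4.4-.4,160+b/4.4-.4,12) for a,b in((92,250),(138,385),(480,108),(530,240))]
print(np.round(c,1)); 
c=np.array(c)
d=(c[0]+c[1]-c[2]-c[3])/2; print(np.linalg.norm(d),np.degrees(np.arctan2(d[1],d[0])), c.mean(0), np.linalg.norm(c[0]-c[1]))
e=[ray("top",265+a/4.4-.4,160+b/4.4-.4,77) for a,b in((397,135),(443,265))];print(np.round(e,1))
E
```

```text
top red 68 336.8970588235294 213.76470588235293 [501.7 -17.3  55. ]
((336.800048828125, 213.90003967285156), (8.538147926330566, 7.905693531036377), 71.56504821777344)
top org 56 359.6607142857143 204.96428571428572 [523.2 -79.6  77. ]
((359.6643981933594, 204.93833923339844), (30.079574584960938, 1.7556171417236328), 69.44395446777344)
scene red 93 346.3440860215054 189.29032258064515 [502.8 -70.9  55. ]
((350.4095458984375, 182.30352783203125), (13.040474891662598, 49.790916442871094), 46.84760665893555)
scene org 0 nan nan [nan nan nan]
((0.0, 0.0), (0.0, 0.0), 0.0)
[[ 499.7  129.4   12. ]
 [ 411.4   99.5   12. ]
 [ 591.5 -127.5   12. ]
 [ 503.5 -158.    12. ]]
273.09577662797454 109.67988319715218 [501.52471418 -14.15069736  12.        ] 93.23057200831953
[[564.3 -67.1  77. ]
 [482.  -94.1  77. ]]<stdin>:6: RuntimeWarning: Mean of empty slice.
  ret = ret.dtype.type(ret / rcount)
```

Run:
```python
from h import *
for n in("top","scene"):
    R,t,*_=cam(n);print(n,-R.T@t)
im=cv2.imread("pics/scene0.png");r,o=masks("scene",im,(320,185,350,208))
v,u=np.nonzero(r);print(u.mean(),v.mean(),ray("scene",u.mean(),v.mean(),55).round(1), u.min(),u.max(),v.min(),v.max())
def draw(o,th,nm):
  u=np.array([np.cos(th),np.sin(th)]);w=np.array([-u[1],u[0]])
  def P(x,y,z): return [*(np.array(o)+x*u+y*w),z]
  for n,(x0,y0,x1,y1),f in(("top",(265,160,445,270),4.4),("scene",(280,160,420,260),5.7)):
    a=cv2.resize(cv2.imread(f"pics/{n}0.png")[y0:y1,x0:x1],None,fx=f,fy=f,interpolation=2)
    for pts in([(-140,-48,12),(140,-48,12),(140,48,12),(-140,48,12)],[(-18,-15,55),(8,-15,55),(8,15,55),(-18,15,55)],[(-136,-40,26),(-124,-40,26),(-124,40,26),(-136,40,26)]):
      q=np.array([(proj(n,P(*p))-[x0,y0]+.5)*f for p in pts]).astype(int)
      cv2.polylines(a,[q],True,(255,0,255),1)
    cv2.imwrite(f"pics/d_{n}_{nm}.png",a)
draw((501.5,-15),np.radians(109.2),"a")
```

```text
top [ 367.77023442   36.39302476 1400.31433945]
scene [ -92.95441405 1019.40349278  690.6971066 ]
336.8253968253968 197.63492063492063 [499.2 -12.6  55. ] 331 342 195 201
```

View pics/d_top_a.png

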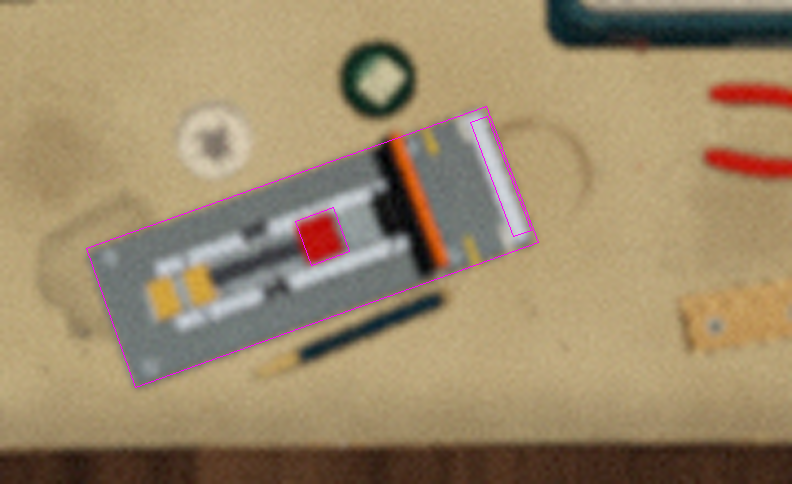

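View pics/d_scene_a.png

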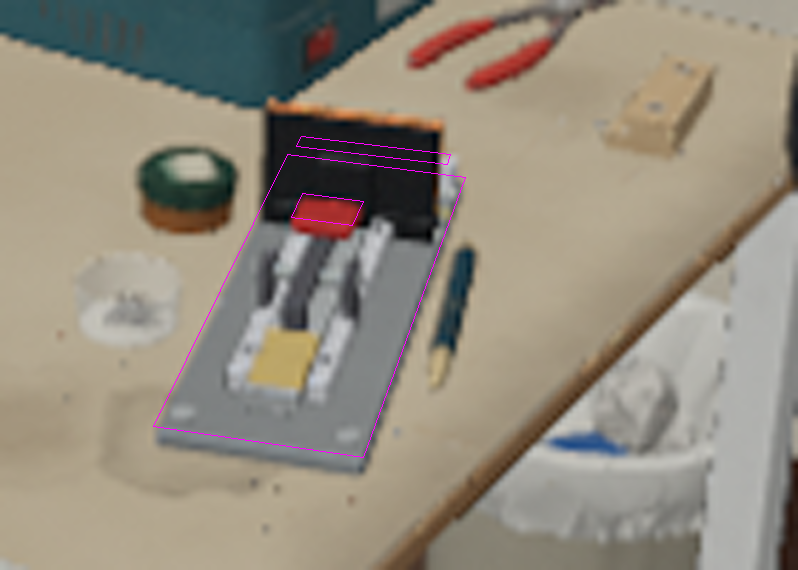

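Run:
```python
import numpy as np
for i in range(15):
    y=np.radians(20.5+5.9*i);c,s=np.cos(y),np.sin(y);dx,dy=.02127,.03147
    print(i,round(c*dx+s*dy,4),round(s*dx-c*dy,4))
from h import *
u=np.array([np.cos(np.radians(109.2)),np.sin(np.radians(109.2))])
for a,b,z in((430,140,12),(472,248,12),(397,135,77),(443,265,77)):
    p=ray("top",265+a/4.4-.5,160+b/4.4-.5,z)[:2]-[501.5,-15];print(p@u,p@[-u[1],u[0]])
```

```text
0 0.0309 -0.022
1 0.033 -0.0187
2 0.0348 -0.0152
3 0.0362 -0.0116
4 0.0372 -0.0078
5 0.0378 -0.0039
6 0.038 -0.0
7 0.0378 0.0039
8 0.0372 0.0077
9 0.0362 0.0115
10 0.0348 0.0152
11 0.0331 0.0187
12 0.031 0.022
13 0.0286 0.025
14 0.0258 0.0278
-97.00993073680132 -39.52455220144949
-97.85288027638808 36.8294033600369
-69.69537822439763 -42.55856862997973
-68.14699882649512 44.07477766872099
```

Emit:
play_rows(
  jaw=255,
  commands=[
    {"offset": [0.031, -0.022, 0.0], "twist": -5.9},
    {"offset": [0.033, -0.019, 0.005], "twist": -5.9},
    {"offset": [0.035, -0.015, 0.01], "twist": -5.9},
    {"offset": [0.036, -0.0115, 0.01], "twist": -5.9},
    {"offset": [0.037, -0.008, 0.01], "twist": -5.9},
  ],
)

```text
time: 0.6
tool_pos: [290.6, -333.0, 369.2]
tcp_rot: [-3.141, -0.0, 0.877]
contact_force: [0.1, -0.5, 0.1]
grip_width: 56.3
```

Emit:
play_rows(
  commands=[
    {"offset": [0.038, -0.004, 0.01], "twist": -5.9},
    {"offset": [0.038, 0.0, 0.01], "twist": -5.9},
    {"offset": [0.038, 0.004, 0.01], "twist": -5.9},
    {"offset": [0.037, 0.008, 0.01], "twist": -5.9},
    {"offset": [0.036, 0.0115, 0.01], "twist": -5.9},
  ],
)

```text
time: 1.1
tool_pos: [397.4, -175.7, 319.2]
tcp_rot: [-3.141, 0.0, 1.392]
contact_force: [0.7, -0.3, 0.2]
grip_width: 16.4
```

Emit:
play_rows(
  commands=[
    {"offset": [0.035, 0.015, 0.01], "twist": -5.9},
    {"offset": [0.033, 0.019, 0.01], "twist": -5.9},
    {"offset": [0.031, 0.022, 0.01], "twist": -5.9},
    {"offset": [0.0285, 0.025, 0.01], "twist": -5.9},
    {"offset": [0.026, 0.028, 0.005], "twist": -5.9},
  ],
)

```text
time: 1.6
tool_pos: [503.9, -18.0, 273.6]
tcp_rot: [-3.14, -0.001, 1.907]
contact_force: [1.9, -0.6, -0.1]
grip_width: 0.5
```

Emit:
play_rows(
  commands=[
    {"offset": [0, 0, 0], "twist": 0},
    {"offset": [0, 0, 0], "twist": 0},
  ],
)

```text
time: 1.8
tool_pos: [503.4, -19.0, 274.2]
tcp_rot: [-3.14, -0.0, 1.904]
contact_force: [0.0, -0.8, 0.7]
grip_width: 0.4
```

```bash
cat > look.py <<'E'
import sys
from h import *
k=sys.argv[1]
A=[]
for n,(x0,y0,x1,y1),f in(("top",(280,160,420,260),4),("scene",(280,130,420,230),4)):
    im=viewer.capture(n)[:,:,::-1].copy();cv2.imwrite(f"pics/{n}_{k}.png",im)
    A.append(cv2.resize(im[y0:y1,x0:x1],(700,500) if 0 else (400*7//5,400),interpolation=2))
cv2.imwrite(f"pics/l_{k}.png",cv2.resize(np.hstack(A),(800,286)))
cv2.imwrite(f"pics/lt_{k}.png",A[0]);cv2.imwrite(f"pics/ls_{k}.png",A[1])
E
python3 look.py 1
```

```text
(no output)
```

View pics/l_1.png

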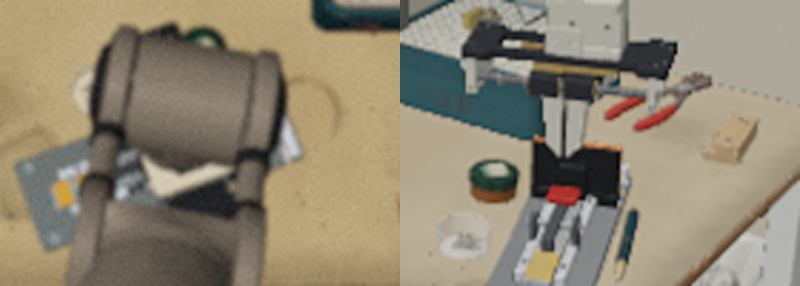

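The closed fingertips stand right above the red pad (scene crop about (565,155) over pad (563,195)). Next I press it.

Emit:
play_rows(
  commands=[
    {"offset": [0, 0, 0.01], "twist": 0},
    {"offset": [0, 0, 0.01], "twist": 0},
    {"offset": [0, 0, 0.01], "twist": 0},
    {"offset": [0, 0, 0.008], "twist": 0},
    {"offset": [0, 0, 0.0], "twist": 0},
  ],
)

```text
time: 2.4
tool_pos: [503.0, -19.7, 235.2]
tcp_rot: [-3.139, -0.001, 1.902]
contact_force: [0.3, -0.5, 0.4]
grip_width: 0.3
```

Emit:
play_rows(
  commands=[
    {"offset": [0, 0, 0.004], "twist": 0},
    {"offset": [0, 0, 0.004], "twist": 0},
    {"offset": [0, 0, 0.002], "twist": 0},
    {"offset": [0, 0, 0.002], "twist": 0},
    {"offset": [0, 0, 0], "twist": 0},
  ],
)

```text
time: 2.9
tool_pos: [504.0, -20.0, 225.0]
tcp_rot: [3.14, 0.002, 1.902]
contact_force: [1.4, -4.7, 4.2]
grip_width: 0.7
```

Emit:
play_rows(
  commands=[
    {"offset": [0, 0, 0.001], "twist": 0},
    {"offset": [0, 0, 0.001], "twist": 0},
    {"offset": [0, 0, 0], "twist": 0},
    {"offset": [0, 0, 0], "twist": 0},
    {"offset": [0, 0, 0], "twist": 0},
  ],
)

```text
time: 3.4
tool_pos: [504.0, -19.9, 223.4]
tcp_rot: [3.14, 0.002, 1.903]
contact_force: [1.1, -4.8, 4.9]
grip_width: 0.4
```

```bash
python3 look.py 2
```

```text
(no output)
```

View pics/l_2.png

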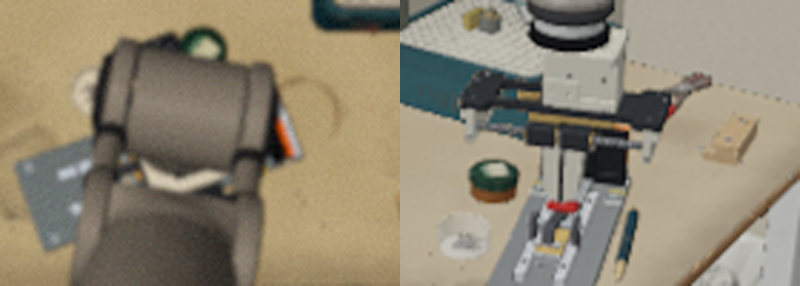

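Emit:
play_rows(
  commands=[
    {"offset": [0, 0, -0.01], "twist": 0},
    {"offset": [0, 0, -0.02], "twist": 0},
    {"offset": [0, 0, -0.02], "twist": 0},
    {"offset": [0, 0, -0.02], "twist": 0},
    {"offset": [0, 0, 0], "twist": 0},
  ],
)

```text
time: 4.0
tool_pos: [503.8, -19.2, 295.0]
tcp_rot: [3.138, 0.001, 1.903]
contact_force: [0.4, 0.3, -0.3]
grip_width: 0.2
```

Emit:
play_rows(
  commands=[
    {"offset": [-0.04, 0, 0], "twist": 0},
    {"offset": [-0.04, 0, 0], "twist": 0},
    {"offset": [-0.04, 0, 0], "twist": 0},
    {"offset": [-0.04, 0, 0], "twist": 0},
    {"offset": [0, 0, 0], "twist": 0},
  ],
)

```text
time: 4.5
tool_pos: [556.2, -174.6, 291.4]
tcp_rot: [-3.141, 0.0, 1.898]
contact_force: [0.5, 0.3, 0.6]
grip_width: 0.7
```

```bash
python3 look.py 3
```

```text
(no output)
```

View pics/lt_3.png

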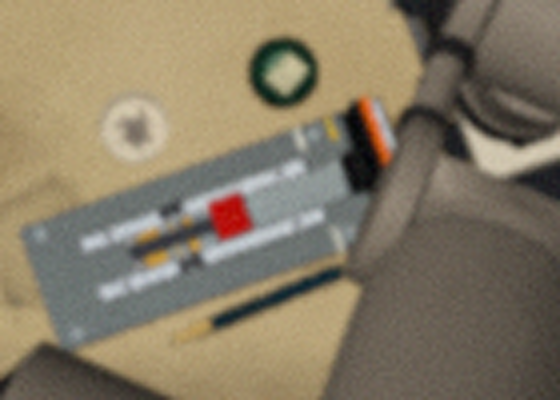

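View pics/ls_3.png

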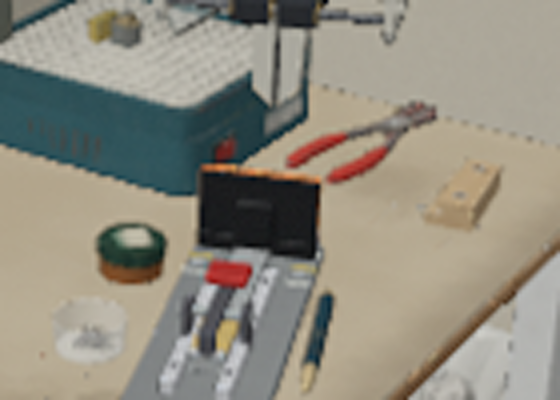

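```bash
cat > jaw.py <<'E'
import sys
from h import *
th=np.radians(109.2);U=np.array([np.cos(th),np.sin(th)]);W=np.array([-U[1],U[0]])
for k in sys.argv[1:]:
    im=cv2.imread(f"pics/top{k}.png");r,o=masks("top",im,(300,170,390,235))
    v,u=np.nonzero(o);c=[]
    for a,b in zip(u,v):
        p=ray("top",a,b,77)[:2]-[501.5,-15];c.append((p@U,p@W))
    c=np.array(c);print(k,len(c),c[:,0].mean(),c[:,1].min(),c[:,1].max())
    print([round(c[(c[:,1]>lo)&(c[:,1]<lo+15),0].mean(),1) for lo in (-45,-30,-15)])
E
python3 jaw.py 0 _3
```

```text
0 56 -68.14520834246262 -41.091017808514984 42.030599217792705
[np.float64(-67.8), np.float64(-68.2), np.float64(-68.0)]
_3 23 -115.03207439147113 -41.86328333686261 3.0187874255527296
[np.float64(-114.6), np.float64(-114.8), np.float64(-115.3)]
```

Emit:
play_rows(
  commands=[
    {"offset": [0, 0, 0.02], "twist": 0},
    {"offset": [0, 0, 0.02], "twist": 0},
    {"offset": [0, 0, 0.02], "twist": 0},
    {"offset": [0, 0, 0.003], "twist": 0},
    {"offset": [0, 0, 0], "twist": 0},
  ],
)

```text
time: 5.1
tool_pos: [555.2, -169.7, 229.2]
tcp_rot: [-3.14, -0.002, 1.904]
contact_force: [-0.6, -0.4, -0.2]
grip_width: 0.5
```

Emit:
play_rows(
  commands=[
    {"offset": [0.01, 0, 0], "twist": 0},
    {"offset": [0.01, 0, 0], "twist": 0},
    {"offset": [0.008, 0, 0], "twist": 0},
    {"offset": [0.004, 0, 0], "twist": 0},
    {"offset": [0, 0, 0], "twist": 0},
  ],
)

```text
time: 5.6
tool_pos: [545.0, -139.8, 230.1]
tcp_rot: [3.141, 0.0, 1.903]
contact_force: [0.0, -0.7, -0.4]
grip_width: 0.2
```

Emit:
play_rows(
  commands=[
    {"offset": [0.003, 0, 0], "twist": 0},
    {"offset": [0.0, 0, 0], "twist": 0},
  ],
)

```text
time: 5.8
tool_pos: [544.1, -137.7, 229.7]
tcp_rot: [3.142, 0.0, 1.902]
contact_force: [-0.2, -0.1, 0.7]
grip_width: 0.7
```

Emit:
play_rows(
  commands=[
    {"offset": [0.003, 0, 0], "twist": 0},
    {"offset": [0.0, 0, 0], "twist": 0},
  ],
)

```text
time: 6.0
tool_pos: [543.4, -135.4, 229.8]
tcp_rot: [3.141, 0.002, 1.902]
contact_force: [0.4, -4.0, -0.4]
grip_width: 0.3
```

Emit:
play_rows(
  commands=[
    {"offset": [0.005, 0, 0], "twist": 0},
    {"offset": [0.005, 0, 0], "twist": 0},
    {"offset": [0.005, 0, 0], "twist": 0},
    {"offset": [0.005, 0, 0], "twist": 0},
    {"offset": [0, 0, 0], "twist": 0},
  ],
)

```text
time: 6.5
tool_pos: [536.7, -116.6, 229.8]
tcp_rot: [3.141, 0.002, 1.903]
contact_force: [-0.4, -5.1, -1.2]
grip_width: 0.7
```

```bash
python3 look.py 4; python3 jaw.py _4
```

```text
Traceback (most recent call last):
  File "jaw.py", line 9, in <module>
    c=np.array(c);print(k,len(c),c[:,0].mean(),c[:,1].min(),c[:,1].max())
                                 ~^^^^^
IndexError: too many indices for array: array is 1-dimensional, but 2 were indexed
```

View pics/l_4.png

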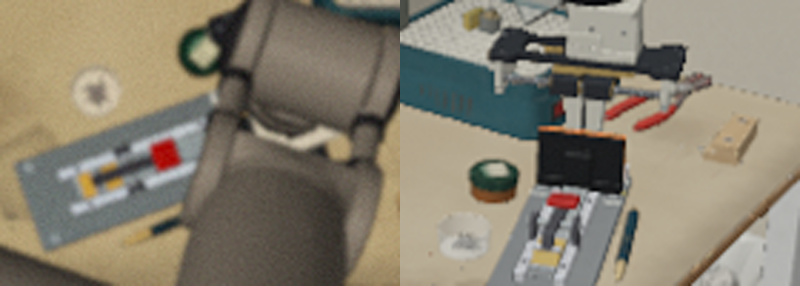

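Emit:
play_rows(
  commands=[
    {"offset": [0.004, 0, 0], "twist": 0},
    {"offset": [0.004, 0, 0], "twist": 0},
    {"offset": [0.003, 0, 0], "twist": 0},
    {"offset": [0, 0, 0], "twist": 0},
    {"offset": [0, 0, 0], "twist": 0},
  ],
)

```text
time: 7.1
tool_pos: [533.2, -106.3, 229.8]
tcp_rot: [-3.142, 0.001, 1.902]
contact_force: [0.0, -7.3, -0.5]
grip_width: 0.4
```

```bash
python3 look.py 5
python3 - <<'E'
from h import *
th=np.radians(109.2);U=np.array([np.cos(th),np.sin(th)]);W=np.array([-U[1],U[0]])
# orange top edge in scene, z=77
for k in("0","_3","_4","_5"):
    im=cv2.imread(f"pics/scene{k}.png");h=cv2.cvtColor(im,cv2.COLOR_BGR2HSV).astype(int)
    m=(h[...,0]>5)&(h[...,0]<18)&(h[...,1]>130)&(h[...,2]>130);m[:165]=0;m[190:]=0;m[:,:322]=0;m[:,360:]=0
    v,u=np.nonzero(m);p=np.array([ray("scene",a,b,77)[:2]-[501.5,-15] for a,b in zip(u,v)])
    print(k,len(u),(p@U).mean(),(p@W).mean())
E
```

```text
0 38 -67.38719432971621 -0.536497007096604
_3 37 -112.60776275493609 -5.658556719560768
_4 39 -91.55282135177161 -4.1983420238626055
_5 38 -80.77253128474813 -4.834527422680631
```

Measured from the shut and wide references, travel is about 32–34.6 mm, safely within 27–47. I'm drawing back now.

Emit:
play_rows(
  commands=[
    {"offset": [-0.004, 0, 0], "twist": 0},
    {"offset": [-0.004, 0, 0], "twist": 0},
    {"offset": [-0.006, 0, 0], "twist": 0},
    {"offset": [-0.01, 0, 0], "twist": 0},
    {"offset": [-0.01, 0, 0], "twist": 0},
  ],
)

```text
time: 7.7
tool_pos: [544.4, -138.2, 229.6]
tcp_rot: [-3.142, -0.001, 1.902]
contact_force: [-0.2, -0.0, -0.3]
grip_width: 0.6
```

Emit:
play_rows(
  commands=[
    {"offset": [-0.02, 0, 0], "twist": 0},
    {"offset": [-0.02, 0, 0], "twist": 0},
    {"offset": [0, 0, -0.03], "twist": 0},
    {"offset": [0, 0, -0.04], "twist": 0},
    {"offset": [0, 0, -0.04], "twist": 0},
  ],
)

```text
time: 8.2
tool_pos: [557.2, -176.2, 340.4]
tcp_rot: [-3.141, -0.002, 1.902]
contact_force: [0.5, -0.7, -0.1]
grip_width: 0.7
```

Emit:
play_rows(
  commands=[
    {"offset": [-0.04, 0, 0], "twist": 0},
    {"offset": [-0.04, 0, 0], "twist": 0},
    {"offset": [-0.04, 0, 0], "twist": 0},
    {"offset": [0, 0, 0], "twist": 0},
    {"offset": [0, 0, 0], "twist": 0},
  ],
)

```text
time: 8.7
tool_pos: [596.0, -290.1, 338.8]
tcp_rot: [-3.141, -0.001, 1.901]
contact_force: [0.7, 0.0, 0.0]
grip_width: 0.6
```

```bash
python3 look.py 6; python3 jaw.py _6;  python3 - <<'E'
from h import *
th=np.radians(109.2);U=np.array([np.cos(th),np.sin(th)])
im=cv2.imread("pics/scene_6.png");h=cv2.cvtColor(im,cv2.COLOR_BGR2HSV).astype(int)
m=(h[...,0]>5)&(h[...,0]<18)&(h[...,1]>130)&(h[...,2]>130);m[:165]=0;m[190:]=0;m[:,:322]=0;m[:,360:]=0
v,u=np.nonzero(m);p=np.array([ray("scene",a,b,77)[:2]-[501.5,-15] for a,b in zip(u,v)]);print((p@U).mean())
E
```

```text
_6 57 -92.09442216725819 -41.47681802325144 44.29980421350082
[np.float64(-91.7), np.float64(-92.0), np.float64(-92.0)]
-90.89559871288813
```

View pics/l_6.png

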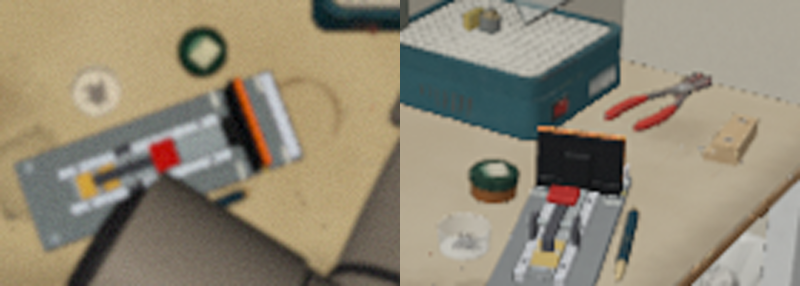

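The jaw sits 23.9 mm (top view) from its wide position, i.e. at the middle notch. The bystanders are unmoved and the arm is clear.

```bash
python3 -c "
from plant import ticket
print(ticket.close_job())"
```

```text
the job is handed in; nothing more can be done
None
```

The clamp jaw is latched at the middle stop, and I've handed the job in at about 9 s of the 42 s allowed; the hand-in gives no verdict.

**What I did:** With the gripper closed, I pressed the red trip pad about 10 mm down and held it until the jaw had sprung shut, at about 5–7 N. I let the pad up, then pushed the orange plate to about 32 mm of travel with roughly 7 N. I drew back and moved the arm clear.

**Last checks:**
- **Jaw position:** the top view puts the jaw 23.9 mm shut-ward of wide, which is the middle notch at 24 mm of travel. The scene view gives 23.5 mm.
- **Fully shut after the trip:** the two views gave 46.9 mm and 45.2 mm of closing travel against the nominal 48 mm. The arm partly hid the plate in the top view. I took this as fully shut because the plate was past the yellow marks at the fence end.
- **Arm and surroundings:** the measured force was about zero with the arm well away. In the last close-up pictures, the flux pot, pin tub, cutter, pliers and block looked where they had been. The foil tin and oil dropper were outside that view, but the arm never went near them.

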